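# Zero the pan scale with its thumbwheel and weigh the sugar shaker

### The arm

A 6-joint arm with a two-finger parallel gripper is mounted at the origin on a cart in front of the work surface, level with it; the furniture and walls round the work are solid. World frame = base frame: x ahead of the robot, y to its left, z up, the work surface at z = 0. Lengths are in m, angles in rad, forces in N, time in s.
With the tool pointing down it reaches from about 0.375 to 0.9 m from the base axis. Payload 3.1 kg.
Tool frame: the origin (TCP) lies on the mounting face of the last link; the fingertips stand 182 mm ahead of it and the grasp point (between the pads) lies 164 mm ahead of it; z points along the fingers, x is the direction in which the jaws open and shut, and the axes are right-handed (so a half turn about z gives the same grasp; the last joint's range is limited). The gripper opens to 87 mm and grips with 3 to 60 N. Pads are 19 mm wide; open, the fingers measure 117 mm over their backs; the gripper's body (75 mm by 190 mm) begins 51 mm behind the grasp point.
Start: joints at [-1.484, 0.527, 1.433, -0, 1.181, -0.178], TCP at [0.164, -0.603, 0.405] pointing down, gripper open.
Joint ranges: [-3.08, 3.08], [-0.75, 2.2], [0.22, 2.44], [-1.43, 4.57], [0, 2.65], [-2.85, 2.85]. Speed limits (rad/s): [2.79, 2.79, 3.14, 3.14, 3.14, 3.14].

### API

Orientations are given as [roll, pitch, yaw] about the fixed x, y, z axes, in that order (R = Rz(yaw) Ry(pitch) Rx(roll)).
In Python, from plant import arm gives the robot as it stands.
- The arm moves only by the tool send_rows, never from a script. Its argument "series" is a list of rows, each a list of 4 numbers: the shift along the world's x, y, z in cm, then the turn about the world's z in units of 10 degrees (1.0 is 10 degrees). In form: [[tx, ty, tz, roll], ...]. A call has 1 to 8 rows; each row shifts and turns the commanded pose from where the row before left it; what a row does not reach is not made up. A row lasts 1/8 s, in which the tool goes at most 62.5 mm and 10.7 degrees, less where a joint would pass 70% of its speed; a pose out of reach is approached as far as the arm can. A call is refused whole if a number of a shift passes 6.25 or a number of a turn 1, either way. A call with a gripper value outside its range is refused whole. "gripper" is the finger opening in cm, from 0 to 8.7, set as the call begins (left out, the last holds). The fingers move at their own pace and stop on an object; "force" is the grip in N (left out, the last holds). Time passes only in rows, so rows that do not move let the fingers close. It gives the time, the measured TCP pose, the force and the opening at its end, in the units of the state.
- arm.observe(): the state, without advancing time (a new reading comes with each control period).
- arm.camera(name): name is "scene" or "top" or "wrist"; returns the picture (384x512x3 uint8, blue, green, red); there is no depth.
- arm.get_calibration(name): a dict with "intrinsics" (3x3 intrinsics, pixels), "R" (3x3) and "t" (3): a world point X has camera coordinates R X + t; the wrist camera has in their place "mount" (4x4, takes a point from camera to tool coordinates, whose origin is the TCP and whose axes are the tool frame's). Camera axes: x right, y down, z forward; pixel columns grow to the right and rows downward; lengths in m; the calibration is good to about 2 mm. A picture is of the moment at which its call begins: read the wrist's pose just before it. get_calibration takes no time and is no camera call.
- arm.close_job(): hands the job in, once; it reports no verdict.
Trained networks look in the newest picture that a camera, given by its name, has taken for a name from the list of things; names that differ only in an ending like _2 or _b are one class to them, and where a whole thing is asked for, a point or a joint stands for the part that bears it (a point fixed in the world has none). Each returns a list of dicts, best first, with "p" (0 to 1); they miss things now and then, are a little off and sometimes report something else, mostly with a low value. They report only what shows in the picture. A call takes as long as a camera call.
- arm.find_in(query, camera): "rect" ([left, top, right, bottom] in pixels, round what is visible of it).
- arm.silhouettes(query, camera): "pixels" (384x512 bool, what is visible of it) and "rect" ([left, top, right, bottom] in pixels, round what is visible of it).
- arm.pinpoint(query, camera): "centre" ([column, row] in pixels: a listed point, or the origin of a listed thing).
The state is a dict: "t": time; "q": joint angles; "qd": joint speeds; "joint_efforts": joint torques, N m; "tcp_pos": TCP position; "tool_rot": TCP orientation; "ft_force": force on the tool from outside, world axes, zero at the start; "torque": the same for the moment, N m; "grip_width": finger opening in m.
Only numpy, scipy, OpenCV 4.12 (cv2) and the standard library are available. Lean on these libraries where they do the work, as an engineer would, in place of code of your own. Each camera call takes 0.05 s, during which the arm holds its last target.

### The job

Weigh the sugar shaker on the pan scale. First take the pepper mill off the pan and stand it upright on the wooden board nearest the scale (not the one by the pink bowl); then, with the pan empty, roll the scale's thumbwheel with a fingertip until the green zero band of its drum lies under the red index wire; next turn the shaker's cap so that only the red shut patch shows through its opening; finally set the shaker down gently, upright and near the middle of the pan. Leave the zero setting and the cap as you set them, and do not push the loose orange, pastry cutter or measuring cup away.

Things in the scene. Friction and masses are not known exactly. Their poses are not given: they have to be found in the camera images.
- scale: white mechanical pan scale, fixed to the table, 206 (x) by 210 (y) by 55 mm high; origin at the centre of its underside, x points to its back, y to its left, z up. The round steel pan stands over the rear half; the thumbwheel lies at the front right of the flat deck (55 mm high), to its left the white indicator drum with a red index wire (along y, 65 mm above the table) over it.
- pan_centre (a point): middle of the top face of the empty pan, a flat steel disc 116 mm across, 72 mm above the table, with 12 mm of air below it. The pan sinks 1 mm for each 100 g. Fixed to the scale.
- wheel_top (a point): top of the thumbwheel at rest, 65 mm above the table; axes as the scale's. Dark ribbed wheel, radius 28 mm, 14 mm wide, axle along the scale's y; only its upper 10 mm stand out of a slot (42 mm chord in x), so it cannot be pinched: press a fingertip on top and draw it along the scale's x. The axle is sprung: gives up to 5 mm down, 1.8 N at first and 0.9 N more per mm; press about 3 mm.
- scale_wheel (a joint): turn of wheel and drum, rad, stops at -3.4 and 1.2; grows when the wheel's top moves to the scale's back (+x), 28 mm of rim per rad. 0: the drum's green band (0.4 rad to either side) is centred under the red wire. Starts at -2.4 to -1.2, black bars under the wire, which get shorter towards the green; blue bars: too far. Light friction (under 1 N at the rim); stays where it is left.
- pepper_mill: black pepper mill with white top, 140 mm tall, 54 mm across at its widest; origin at the centre of its underside; stands on the scale's pan at the start; 0.13 to 0.21 kg. From above it can be gripped round its white top, 48 mm across from 88 to 128 mm above its underside.
- wooden_board: small loose wooden board on the table left or right of the scale (another, fixed far right by the pink bowl, does not count), 85 (x) by 130 (y) by 10 mm thick, origin at the centre of its underside
- shaker: blue sugar shaker, 62 mm across, body 92 mm tall with a white turning cap 66 mm across and 12 mm thick on top; 0.22 to 0.34 kg with the cap; origin at the centre of its underside, z up; stands loose on the table. Under the cap its top has a red shut patch on its +x side, three large holes towards +y and small holes towards -y.
- cap_grip (a point): middle of the cap's upright white fin, 14 mm thick (cap x), 44 mm long (cap y), reaching from 12 mm below to 12 mm above this point; 116 mm above the shaker's underside. Turns with the cap; the cap's wedge-shaped opening lies on its +x side. The fin can be pinched along its x to turn the cap, and the whole shaker can be lifted by it.
- shaker_cap (a joint): turn of the cap on the shaker, rad, counter-clockwise from above, stops at -0.6 and 2.2; 0: the opening is centred on the red shut patch. It starts at 0.7 to 1.4, over the large holes. Light friction (0.012 N m); it stays where it is left.
- orange: loose orange, 70 mm across, a bystander
- pastry_cutter: loose round steel pastry cutter, 72 mm across, 43 mm high, a bystander
- measuring_cup: loose clear plastic cup, 66 mm across, 70 mm high, a bystander

How it is judged:
By the outcome, as a careful person would: the job done as asked, in the order asked, and still so for the second after the job is handed in, with the robot touching nothing.
It also fails if it takes over 72 s, if anything falls off the work surface, if the arm or the gripper's body presses on something with over 40 N, if the wrist force passes 120 N, or if a joint passes its speed limit or range.

## Working session

There is one attempt and no reset: what is moved stays moved. The work goes in short steps, Python scripts to look and compute and a tool call to move; the robot and the scene stay as the last step left them, time stands still between calls to the robot, and variables do not carry over. Pictures are saved under pics/ and viewed, and the job is handed in when it is done.

Besides the shell and the picture viewer there is one more tool, called as name(argument=value, ...), one argument or row to a line, values as JSON. send_rows: Moves the arm, as the interface text tells. Its arguments: {"type":"object","properties":{"series":{"type":"array","items":{"type":"array","items":{"type":"number"}}},"gripper":{"type":"number"},"force":{"type":"number"}},"required":["series"]}

```bash
ls; mkdir -p pics
cat > h.py <<'E'
from plant import arm
import numpy as np, cv2
def cam(n):
    c=arm.get_calibration(n); return {k:np.array(v) for k,v in c.items()}
def ray(n,px):
    c=cam(n);d=np.linalg.inv(c['intrinsics'])@np.array([px[0],px[1],1.])
    if 'R' in c:
        return -c['R'].T@c['t'], c['R'].T@d
    s=arm.observe();from scipy.spatial.transform import Rotation as Ro
    R=Ro.from_euler('xyz',s['tool_rot']).as_matrix();M=c['mount']
    o=R@M[:3,3]+np.array(s['tcp_pos']);return o,R@M[:3,:3]@d
def atz(n,px,z):
    o,d=ray(n,px);return o+d*(z-o[2])/d[2]
def proj(n,X):
    c=cam(n);p=c['intrinsics']@(c['R']@np.array(X)+c['t']);return p[:2]/p[2]
E
python3 - <<'E'
from h import *
s=arm.observe();print(s)
for n in ['scene','top']:
    im=arm.camera(n);cv2.imwrite(f'pics/{n}0.png',im)
    c=cam(n);print(n,(-c['R'].T@c['t']).round(3),c['R'].round(2).tolist())
    for q in ['scale','pan_centre','wheel_top','pepper_mill','wooden_board','shaker','cap_grip','orange','pastry_cutter','measuring_cup']:
        print(q,[(np.round(r['centre'],1).tolist(),round(r['p'],2)) for r in arm.pinpoint(q,n)[:3]])
E
```

```text
pics
{'t': 0.0, 'q': array([-1.48450222e+00,  5.28465790e-01,  1.43389522e+00, -5.74512068e-07,
        1.18141566e+00, -1.78503577e-01]), 'qd': array([-0.00035751, -0.00043728,  0.00102055, -0.0002464 , -0.0014722 ,
       -0.0003717 ]), 'joint_efforts': array([ 2.14809996e-03, -4.40027189e+01, -1.76596212e+01,  6.34052069e-02,
        5.82820375e-02, -1.52560065e-04]), 'tcp_pos': array([ 0.16356733, -0.60286043,  0.4037737 ]), 'tool_rot': array([-3.14120539e+00,  2.14940915e-03, -1.30599801e+00]), 'ft_force': array([ 0.06506914,  0.52801533, -0.48203545]), 'torque': array([0.02264045, 0.01919459, 0.00995748]), 'grip_width': 0.08736349334818938}
scene [-0.356  0.794  0.872] [[-0.67, -0.74, -0.02], [-0.38, 0.37, -0.85], [0.64, -0.56, -0.53]]
scale [([258.5, 230.2], 0.87), ([172.0, 253.4], 0.62)]
pan_centre [([255.7, 208.7], 0.63)]
wheel_top [([288.1, 213.4], 0.79)]
pepper_mill [([249.3, 210.0], 0.96)]
wooden_board [([288.7, 188.2], 0.7), ([289.4, 214.1], 0.68), ([194.4, 292.8], 0.67)]
shaker []
cap_grip []
orange [([290.0, 190.0], 0.64)]
pastry_cutter [([175.2, 251.4], 0.7), ([249.4, 207.0], 0.49)]
measuring_cup [([268.5, 289.5], 0.82)]
top [0.423 0.019 1.11 ] [[-0.01, -1.0, 0.03], [-0.99, 0.01, -0.11], [0.11, -0.03, -0.99]]
scale [([258.9, 183.7], 0.58)]
pan_centre []
wheel_top [([280.0, 211.6], 0.83), ([258.8, 163.7], 0.59)]
pepper_mill [([284.1, 212.5], 0.43)]
wooden_board [([137.5, 218.2], 0.57)]
shaker [([369.3, 211.6], 0.84), ([257.5, 179.5], 0.43)]
cap_grip [([391.9, 209.0], 0.85)]
orange [([350.9, 139.0], 0.85)]
pastry_cutter [([164.9, 143.8], 0.86)]
measuring_cup [([195.7, 264.2], 0.76)]
```

View pics/scene0.png

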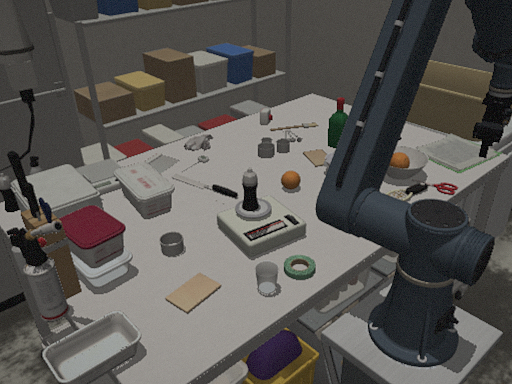

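View pics/top0.png

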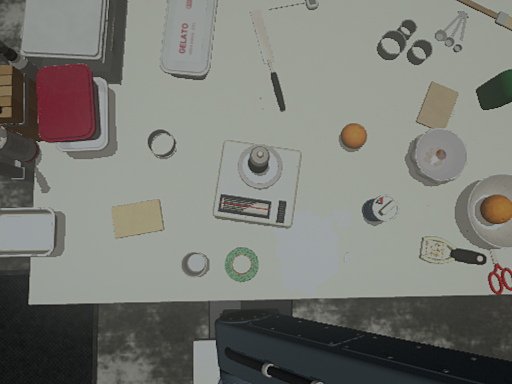

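The top view shows the scale at about (258,184), the mill on its pan at (260,155), and the board to its left at (137,218). The shaker is on the right at (380,209), the orange at (353,135), the cutter at (162,143) and the cup at (196,264). Next I'll work out their positions.

Run:
```python
from h import *
im=arm.camera('top')
for n,(a,b,c,d) in {'sc':(205,130,315,235),'sh':(345,180,415,240)}.items():
    pass
a=cv2.resize(im[130:235,205:310],None,fx=5,fy=5,interpolation=3);b=cv2.resize(im[180:240,350:410],None,fx=4.4,fy=4.4,interpolation=3)
o=np.zeros((525,790,3),np.uint8);o[:,:525]=a;o[:264,526:790]=b
cv2.imwrite('pics/crop0.png',o)
def sil(q,k=0):
    r=arm.silhouettes(q,'top');
    for x in r[:2]:
        m=x['pixels'].astype(np.uint8);print(q,round(x['p'],2),x['rect'],cv2.minAreaRect(cv2.findNonZero(m)))
        pts=cv2.boxPoints(cv2.minAreaRect(cv2.findNonZero(m)));z={'scale':.055,'wooden_board':.01}.get(q,0)
        w=np.array([atz('top',p,z)[:2] for p in pts]);print(w.round(4).tolist(),w.mean(0).round(4))
for q in ['scale','wooden_board','shaker','pepper_mill','orange','pastry_cutter','measuring_cup']: sil(q)
print('cap',[atz('top',r['centre'],.116).round(4) for r in arm.pinpoint('cap_grip','top')])
print('sh',[atz('top',r['centre'],.0).round(4) for r in arm.pinpoint('shaker','top')])
print('wh',[atz('top',r['centre'],.065).round(4) for r in arm.pinpoint('wheel_top','top')])
print('pan',[atz('top',r['centre'],.072).round(4) for r in arm.pinpoint('pan_centre','top')])
print('mill',[(r['p'],atz('top',r['centre'],.072).round(4)) for r in arm.pinpoint('pepper_mill','top')])
print('scene pan',atz('scene',(255.7,208.7),.072),'mill',atz('scene',(249.3,210),.072),'wheel',atz('scene',(288.1,213.4),.065),'scale',atz('scene',(258.5,230.2),0))
```

```text
scale 0.82 [214.7, 137.5, 302.8, 223.2] ((257.49835205078125, 183.32327270507812), (80.1570816040039, 78.00690460205078), 8.91492748260498)
[[0.472, 0.103], [0.6747, 0.0708], [0.6398, -0.1381], [0.4373, -0.1013]] [ 0.556  -0.0164]
wooden_board 0.58 [111.4, 199.7, 166.0, 239.7] ((137.49713134765625, 217.731201171875), (33.07244110107422, 50.02681350708008), 81.25383758544922)
[[0.5056, 0.3775], [0.5245, 0.2464], [0.4367, 0.232], [0.4185, 0.3621]] [0.4713 0.3045]
shaker 0.95 [360.9, 195.9, 398.9, 222.0] ((380.0609130859375, 207.852783203125), (25.648937225341797, 36.335994720458984), 85.91438293457031)
[[0.5225, -0.3036], [0.5286, -0.4053], [0.4578, -0.4067], [0.452, -0.3056]] [ 0.4902 -0.3553]
shaker 0.64 [374.7, 192.6, 398.5, 221.1] ((385.0, 207.5), (25.0, 26.0), 90.0)
[[0.526, -0.3344], [0.5252, -0.4072], [0.456, -0.4035], [0.457, -0.3312]] [ 0.491  -0.3691]
pepper_mill 0.81 [249.5, 145.6, 268.6, 174.4] ((258.70001220703125, 158.60000610351562), (21.466251373291016, 25.491174697875977), 26.56505012512207)
[[0.6126, 0.0203], [0.6765, -0.012], [0.649, -0.065], [0.5853, -0.0323]] [ 0.6
[... 608 characters left out ...]
3, -0.1447], [0.439, -0.1065]] [ 0.5635 -0.0175]
measuring_cup 0.85 [182.4, 250.6, 210.2, 276.2] ((194.0, 264.0), (26.0, 26.0), 90.0)
[[0.3809, 0.19], [0.3798, 0.1205], [0.3111, 0.1206], [0.3124, 0.1896]] [0.3461 0.1552]
cap [array([ 0.4774, -0.3281,  0.116 ])]
sh [array([ 0.4903, -0.3303,  0.    ])]
wh [array([ 0.4788, -0.0811,  0.065 ]), array([ 0.5966, -0.0192,  0.065 ])]
pan [array([ 0.5986, -0.0146,  0.072 ])]
mill [(0.58, array([ 0.6094, -0.0176,  0.072 ])), (0.26, array([0.354 , 0.1379, 0.072 ]))]
scene pan [ 0.58339744 -0.01966786  0.072     ] mill [ 5.91663866e-01 -1.40282716e-04  7.20000000e-02] wheel [ 0.50152198 -0.08184063  0.065     ] scale [ 0.5668632  -0.01478087  0.        ]
```

View pics/crop0.png

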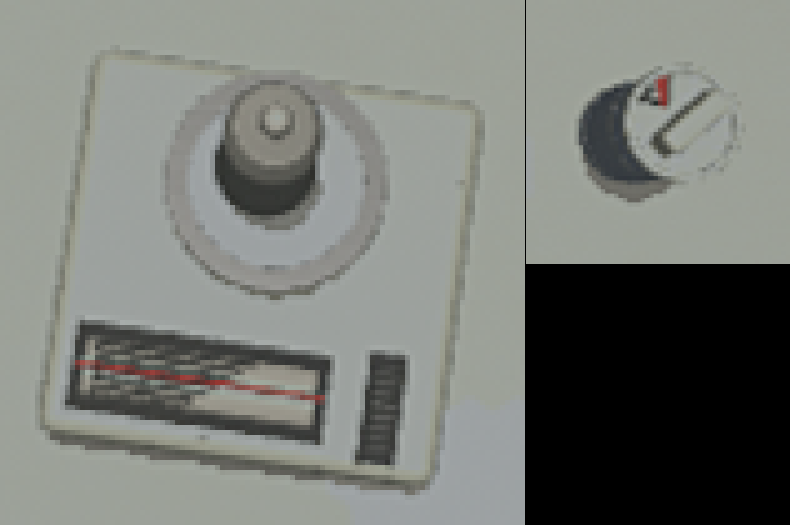

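Run:
```python
from h import *
print('mill top',atz('top',(260,154),.21),atz('top',(259.5,155.5),.19))
print('pan',atz('top',(260.4,167),.072), 'wheel',atz('top',(281.4,211.8),.062))
print('capc',atz('top',(385.7,207.7),.104))
r=arm.pinpoint
print(proj('scene',(.6,-.017,.21)))
im=arm.camera('scene');cv2.imwrite('pics/sc1.png',cv2.resize(im[150:270,200:340],None,fx=5,fy=5,interpolation=3))
```

```text
mill top [ 0.60181023 -0.01739077  0.21      ] [ 0.60230065 -0.01700911  0.19      ]
pan [ 0.59515544 -0.02357262  0.072     ] wheel [ 0.47930103 -0.07646681  0.062     ]
capc [ 0.48400377 -0.33438012  0.104     ]
[250.34754626 168.34100755]
```

View pics/sc1.png

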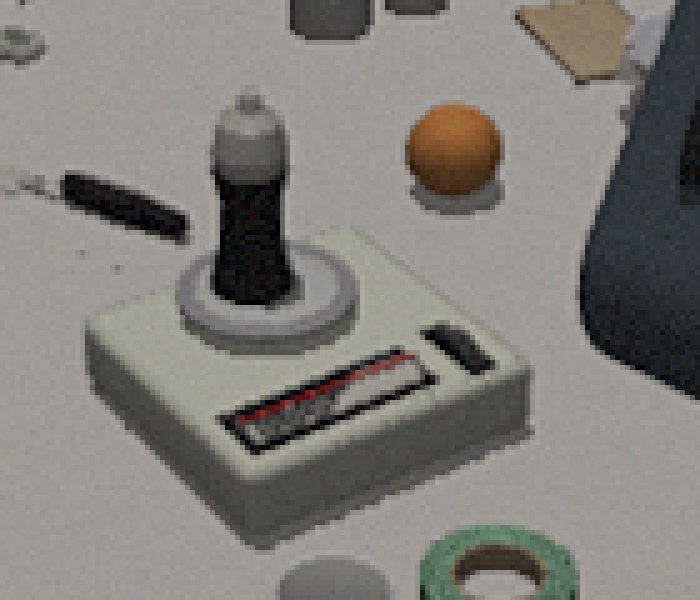

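send_rows(
  series=[
    [3.1, 4.2, 0.2, 0.47],
    [3.1, 4.2, 0.2, 0.47],
    [3.1, 4.2, 0.2, 0.47],
    [3.1, 4.2, 0.2, 0.47],
    [3.1, 4.2, 0.2, 0.47],
    [3.1, 4.2, 0.2, 0.47],
    [3.1, 4.2, 0.2, 0.47],
    [3.1, 4.2, 0.2, 0.47],
  ],
  gripper=8.7,
)

```text
t: 2.8
tcp_pos: [0.4124, -0.2658, 0.4211]
tool_rot: [3.142, -0.001, -0.647]
ft_force: [0.1, -0.6, -0.8]
grip_width: 0.0871
```

send_rows(
  series=[
    [3.1, 4.2, 0, 0.47],
    [3.1, 4.2, 0, 0.47],
    [3.1, 4.2, 0, 0.47],
    [3.1, 4.2, 0, 0.47],
    [3.1, 4.2, 0, 0.47],
    [3.5, 4.0, 0, 0.47],
    [0, 0, 0, 0],
  ],
)

```text
t: 3.68
tcp_pos: [0.6033, -0.0144, 0.4207]
tool_rot: [-3.141, -0.002, -0.153]
ft_force: [-0.4, -1.3, 0.5]
grip_width: 0.0867
```

Run:
```python
from h import *
s=arm.observe();print(s['t'],s['tcp_pos'],s['tool_rot'],s['ft_force'])
im=arm.camera('wrist');cv2.imwrite('pics/w1.png',im)
print(cam('wrist'))
```

```text
3.675 [ 0.60331261 -0.01435193  0.42072407] [-3.14094226e+00 -1.95571808e-03 -1.52753178e-01] [-0.41838335 -1.2759838   0.46115454]
{'intrinsics': array([[335.08945217,   0.        , 254.79991972],
       [  0.        , 335.08945217, 187.87460741],
       [  0.        ,   0.        ,   1.        ]]), 'mount': array([[ 9.99999874e-01, -3.46661939e-05,  5.01644278e-04,
         1.34140477e-03],
       [-8.86756261e-05,  9.69828039e-01,  2.43790007e-01,
        -6.71258987e-02],
       [-4.94959958e-04, -2.43790020e-01,  9.69827913e-01,
         2.09702517e-02],
       [ 0.00000000e+00,  0.00000000e+00,  0.00000000e+00,
         1.00000000e+00]])}
```

View pics/w1.png

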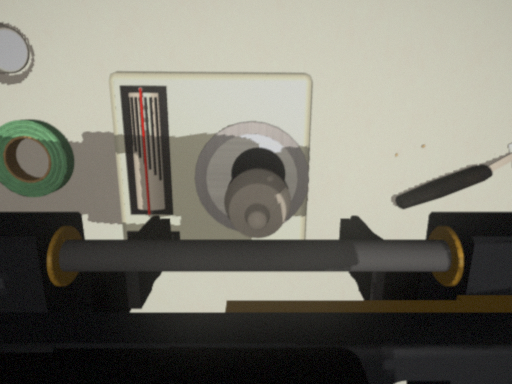

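Run:
```python
from h import *
print('tip',atz('wrist',(257.5,217),.21),'pan',atz('wrist',(251.5,172),.072), 'wide',atz('wrist',(259,200),.17))
from scipy.spatial.transform import Rotation as Ro
s=arm.observe();R=Ro.from_euler('xyz',s['tool_rot']).as_matrix();print(s['tcp_pos']+R@[0,0,.164])
# pan circle fit via hough
```

```text
tip [ 0.60540019 -0.01473281  0.21      ] pan [ 0.60053882 -0.01450966  0.072     ] wide [ 0.6066187  -0.01601073  0.17      ]
[ 0.60214798 -0.01580787  0.25649415]
```

send_rows(
  series=[
    [0.1, 0, -3, 0],
    [0.1, 0, -3, 0],
    [0, 0, -1.9, 0],
    [0, 0, 0, 0],
  ],
)

```text
t: 4.22
tcp_pos: [0.6023, -0.0183, 0.3402]
tool_rot: [3.141, 0.005, -0.159]
ft_force: [-0.1, -0.1, -0.1]
grip_width: 0.0867
```

send_rows(
  series=[
    [0, 0, 0, 0],
    [0, 0, 0, 0],
    [0, 0, 0, 0],
    [0, 0, 0, 0],
  ],
  gripper=3.5,
  force=15,
)

```text
t: 4.72
tcp_pos: [0.6036, -0.0172, 0.3422]
tool_rot: [3.142, -0.001, -0.157]
ft_force: [-0.4, -0.4, 0.7]
grip_width: 0.0547
```

send_rows(
  series=[
    [0, 0, 0, 0],
    [0, 0, 0, 0],
    [0, 0, 0, 0],
  ],
)

```text
t: 5.1
tcp_pos: [0.6037, -0.0172, 0.3418]
tool_rot: [-3.142, -0.0, -0.158]
ft_force: [0.2, 0.1, 0.3]
grip_width: 0.0459
```

send_rows(
  series=[
    [0, 0, 1, 0],
    [0, 0, 2, 0],
    [0, 0, 2, 0],
    [0, 0, 0, 0],
  ],
)

```text
t: 5.6
tcp_pos: [0.604, -0.0172, 0.3936]
tool_rot: [3.141, -0.004, -0.158]
ft_force: [0.0, -0.5, -1.2]
grip_width: 0.0462
```

send_rows(
  series=[
    [-0.8, 2, 0, 0],
    [-1.7, 4.1, 0, 0],
    [-1.8, 4.4, 0, 0],
    [-1.8, 4.4, 0, 0],
    [-1.8, 4.4, 0, 0],
    [-1.8, 4.4, 0, 0],
    [-1.8, 4.4, 0, 0],
    [-1.8, 4.1, 0, 0],
  ],
)

```text
t: 6.6
tcp_pos: [0.4681, 0.3069, 0.3905]
tool_rot: [3.14, 0.003, -0.157]
ft_force: [0.1, 0.2, -1.4]
grip_width: 0.0462
```

send_rows(
  series=[
    [0, 0, -2, 0],
    [0, 0, -2, 0],
    [0, 0, -2, 0],
    [0, 0, -2, 0],
    [0, 0, -1, 0],
    [0, 0, -1, 0],
    [0, 0, 0, 0],
  ],
)

```text
t: 7.48
tcp_pos: [0.4702, 0.3049, 0.2911]
tool_rot: [3.141, 0.001, -0.158]
ft_force: [-0.2, -0.3, -1.2]
grip_width: 0.046
```

Run:
```python
from h import *
s=arm.observe();print(s['t'],s['tcp_pos'],s['tool_rot'],s['ft_force'])
im=np.hstack([arm.camera('wrist')]);sc=arm.camera('scene');
cv2.imwrite('pics/w2.png',np.hstack([cv2.resize(im,(400,300)),cv2.resize(sc[200:350,120:320],(400,300))]))
```

```text
7.475 [0.47017172 0.30487906 0.29113062] [ 3.14081080e+00  1.48608094e-03 -1.57502181e-01] [-0.23982431 -0.27474793 -1.16068684]
```

View pics/w2.png

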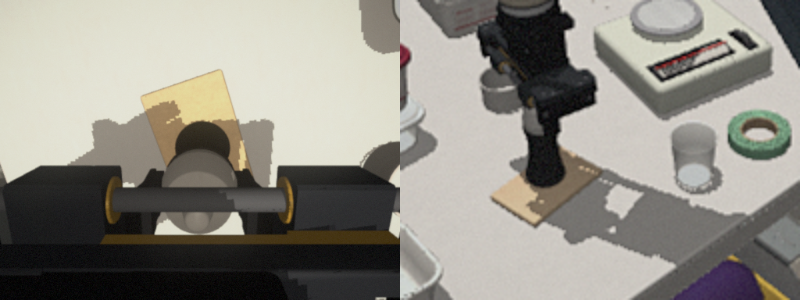

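The mill hangs upright above the middle of the board, so I'll lower it slowly.

send_rows(
  series=[
    [0, 0, -0.4, 0],
    [0, 0, -0.2, 0],
    [0, 0, -0.1, 0],
    [0, 0, -0.1, 0],
    [0, 0, 0, 0],
  ],
)

```text
t: 8.2
tcp_pos: [0.4706, 0.3048, 0.2837]
tool_rot: [3.141, 0.0, -0.158]
ft_force: [-0.3, -0.0, -0.9]
grip_width: 0.0464
```

send_rows(
  series=[
    [0, 0, -0.1, 0],
    [0, 0, -0.1, 0],
    [0, 0, 0, 0],
  ],
)

```text
t: 8.57
tcp_pos: [0.4706, 0.3048, 0.2818]
tool_rot: [-3.142, -0.0, -0.158]
ft_force: [0.6, -0.3, -1.3]
grip_width: 0.0457
```

send_rows(
  series=[
    [0, 0, -0.1, 0],
    [0, 0, -0.1, 0],
    [0, 0, 0, 0],
  ],
)

```text
t: 8.95
tcp_pos: [0.4711, 0.3052, 0.2813]
tool_rot: [-3.14, -0.002, -0.158]
ft_force: [-1.2, -1.1, 6.8]
grip_width: 0.0459
```

send_rows(
  series=[
    [0, 0, 0.1, 0],
    [0, 0, 0, 0],
  ],
)

```text
t: 9.2
tcp_pos: [0.471, 0.305, 0.2813]
tool_rot: [-3.141, -0.002, -0.158]
ft_force: [0.7, -0.2, 5.2]
grip_width: 0.046
```

send_rows(
  series=[
    [0, 0, 0, 0],
    [0, 0, 0, 0],
    [0, 0, 0, 0],
    [0, 0, 0, 0],
    [0, 0, 0, 0],
  ],
  gripper=8.7,
)

```text
t: 9.82
tcp_pos: [0.4705, 0.3048, 0.2806]
tool_rot: [3.141, 0.0, -0.158]
ft_force: [0.4, -0.3, -0.3]
grip_width: 0.0842
```

send_rows(
  series=[
    [0, 0, 2, 0],
    [0, 0, 4, 0],
    [0, 0, 4, 0],
    [0, 0, 1, 0],
    [0, 0, 0, 0],
  ],
)

```text
t: 10.45
tcp_pos: [0.4704, 0.3048, 0.3909]
tool_rot: [-3.141, -0.001, -0.158]
ft_force: [-0.8, -0.7, -0.5]
grip_width: 0.0871
```

Run:
```python
from h import *
s=arm.observe();print(s['t'],s['tcp_pos'],s['tool_rot'],s['ft_force'],s['grip_width'])
im=np.hstack([arm.camera('top')[125:245,70:310]]);sc=arm.camera('scene');
cv2.imwrite('pics/w3.png',np.hstack([cv2.resize(im,(480,240)),cv2.resize(sc[180:330,120:320],(320,240))]))
```

```text
10.45 [0.47040792 0.30475634 0.39085584] [-3.14129486e+00 -5.64693101e-04 -1.57561861e-01] [-0.77094501 -0.66907884 -0.49856707] 0.08707425169220238
```

View pics/w3.png

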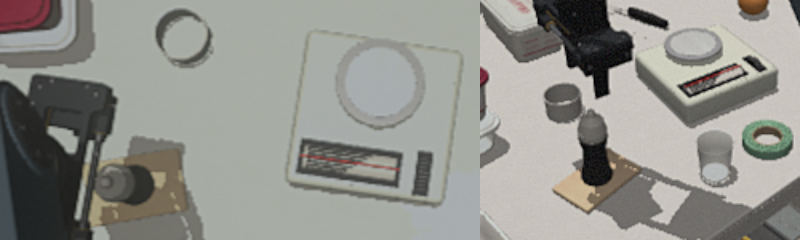

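send_rows(
  series=[
    [0, -3, 0, 0],
    [0, -5.5, 0, 0],
    [0, -5.5, 0, 0],
    [0, -5.5, 0, 0],
    [0, -5.5, -1, 0],
    [0.5, -5.5, -1, 0],
    [0, -5.5, -1, 0],
    [0, -5.5, -1, 0],
  ],
  gripper=0,
)

```text
t: 11.55
tcp_pos: [0.475, -0.1118, 0.3489]
tool_rot: [-3.141, 0.003, -0.158]
ft_force: [0.9, 0.0, 0.2]
grip_width: 0.0149
```

send_rows(
  series=[
    [0, -2, 0, 0],
    [0, 0, 0, 0],
    [0, 0, 0, 0],
  ],
)

```text
t: 11.92
tcp_pos: [0.4752, -0.1287, 0.3504]
tool_rot: [-3.14, 0.002, -0.157]
ft_force: [0.5, 0.6, -1.0]
grip_width: 0.001
```

Run:
```python
from h import *
s=arm.observe();print(s['t'],s['tcp_pos'],s['tool_rot'],s['ft_force'],s['grip_width'])
im=arm.camera('wrist');cv2.imwrite('pics/w4.png',cv2.resize(im,(768,576),interpolation=3))
for q,z in [('wheel_top',.065),('pan_centre',.072),('scale',0)]:
    print(q,[(round(r['p'],2),np.round(r['centre'],1),atz('wrist',r['centre'],z).round(4)) for r in arm.pinpoint(q,'wrist')[:2]])
t=arm.camera('top');cv2.imwrite('pics/t4.png',t)
for q,z in [('wheel_top',.065),('pan_centre',.072),('scale',0)]:
    print(q,[(round(r['p'],2),np.round(r['centre'],1),atz('top',r['centre'],z).round(4)) for r in arm.pinpoint(q,'top')[:2]])
```

```text
11.925 [ 0.47524277 -0.12874843  0.35042846] [-3.14043807e+00  1.62119648e-03 -1.56526817e-01] [ 0.5466065   0.61985673 -0.99672034] 0.0010314747732283456
wheel_top [(0.84, array([255.6, 119.1]), array([ 0.4859, -0.0738,  0.065 ]))]
pan_centre [(0.73, array([406.3,  16.4]), array([ 0.6017, -0.0201,  0.072 ]))]
scale [(0.77, array([325. ,  41.4]), array([ 0.5594, -0.018 ,  0.    ]))]
wheel_top [(0.75, array([283.1, 211.5]), array([ 0.4799, -0.0806,  0.065 ])), (0.73, array([138.4, 219.2]), array([0.4649, 0.2881, 0.065 ]))]
pan_centre [(0.69, array([258.5, 164.5]), array([ 0.6017, -0.0188,  0.072 ]))]
scale [(0.55, array([260.2, 183.7]), array([ 0.5606, -0.0253,  0.    ]))]
```

View pics/w4.png

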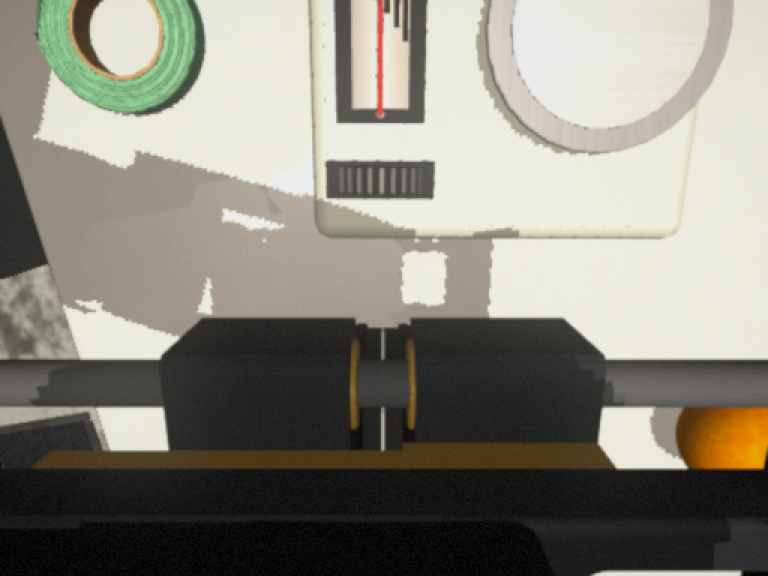

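The tool is square to the scale. The wheel slot shows at about (254,119) in native pixels, in line with the closed fingertips' seam at column 255. I'll stroke it from front to back.

send_rows(
  series=[
    [-0.2, 2.8, -2, 0],
    [0, 2.8, -3, 0],
    [0, 0, -3, 0],
    [0, 0, -1.2, 0],
    [0, 0, 0, 0],
  ],
)

```text
t: 12.95
tcp_pos: [0.4737, -0.0744, 0.2583]
tool_rot: [-3.141, 0.001, -0.158]
ft_force: [0.4, 0.5, 0.4]
grip_width: 0.0007
```

send_rows(
  series=[
    [0, 0, -0.6, 0],
    [0, 0, -0.3, 0],
    [0, 0, -0.2, 0],
    [0, 0, 0, 0],
  ],
)

```text
t: 13.45
tcp_pos: [0.4736, -0.0743, 0.2479]
tool_rot: [3.142, -0.0, -0.158]
ft_force: [-0.1, -0.7, 0.2]
grip_width: 0.0007
```

send_rows(
  series=[
    [0, 0, -0.2, 0],
    [0, 0, -0.2, 0],
    [0, 0, 0, 0],
  ],
)

```text
t: 13.82
tcp_pos: [0.4737, -0.0742, 0.2439]
tool_rot: [3.141, -0.0, -0.158]
ft_force: [-1.3, -1.1, 3.6]
grip_width: 0.0005
```

send_rows(
  series=[
    [0.4, -0.06, 0, 0],
    [0.4, -0.06, 0, 0],
    [0.4, -0.06, 0, 0],
    [0.4, -0.06, 0, 0],
    [0.4, -0.06, 0, 0],
    [0.4, -0.06, 0, 0],
    [0, 0, 0, 0],
  ],
)

```text
t: 14.7
tcp_pos: [0.4984, -0.078, 0.2438]
tool_rot: [3.141, -0.002, -0.158]
ft_force: [1.8, -0.9, 2.9]
grip_width: 0.0008
```

Run:
```python
from h import *
s=arm.observe();print(s['t'],s['tcp_pos'],s['tool_rot'],s['ft_force'],s['grip_width'])
im=arm.camera('wrist');sc=arm.camera('scene')[190:250,220:310]
cv2.imwrite('pics/w5.png',np.vstack([cv2.resize(im[:240],(640,300),interpolation=3),cv2.resize(sc,(450,300),interpolation=3)] if 0 else [cv2.resize(im[:240],(450,211)),cv2.resize(sc,(450,300),interpolation=3)]))
```

```text
14.7 [ 0.49844282 -0.07800378  0.24379262] [ 3.14129454e+00 -2.33804984e-03 -1.57724251e-01] [ 1.78463255 -0.85075899  2.94467817] 0.0007857293668586478
```

View pics/w5.png

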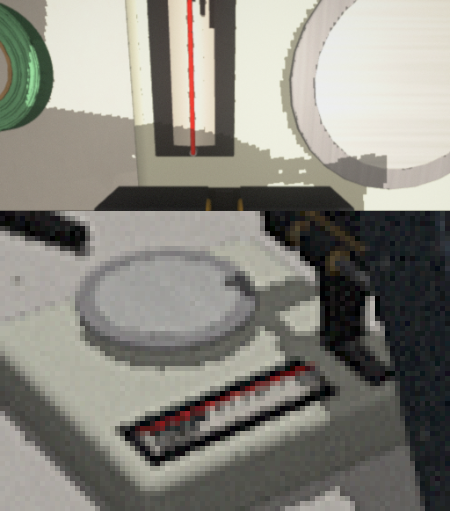

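The bars under the wire are shorter, so the wheel turned. Lifting for a second stroke.

send_rows(
  series=[
    [0, 0, 1, 0],
    [-1.2, 0.19, 0, 0],
    [-1.2, 0.19, 0, 0],
    [0, 0, -0.5, 0],
    [0, 0, -0.3, 0],
    [0, 0, -0.2, 0],
    [0, 0, 0, 0],
  ],
)

```text
t: 15.68
tcp_pos: [0.4737, -0.0739, 0.2437]
tool_rot: [-3.141, 0.0, -0.158]
ft_force: [-0.8, 1.1, 3.7]
grip_width: 0.0003
```

Run:
```python
from h import *
s=arm.observe();print(s['t'],s['tcp_pos'],s['tool_rot'],s['ft_force'],s['grip_width'])
im=arm.camera('wrist')[:215,80:300];sc=arm.camera('top')[195:225,215:275]
cv2.imwrite('pics/w6.png',np.vstack([cv2.resize(im,(420,410)),cv2.resize(sc,(420,189),interpolation=3)]))
```

```text
15.675 [ 0.47366498 -0.07390616  0.24366763] [-3.14136548e+00  4.30149787e-04 -1.57558025e-01] [-0.81238455  1.05515128  3.70914032] 0.000297428466224551
```

View pics/w6.png

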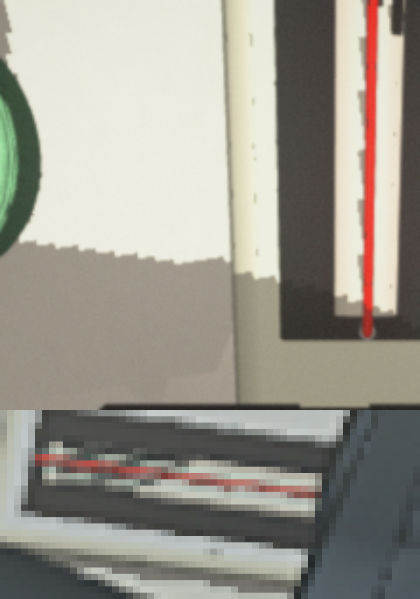

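send_rows(
  series=[
    [0.4, -0.06, 0, 0],
    [0.4, -0.06, 0, 0],
    [0.4, -0.06, 0, 0],
    [0.4, -0.06, 0, 0],
    [0.4, -0.06, 0, 0],
    [0.4, -0.06, 0, 0],
    [0, 0, 0, 0],
  ],
)

```text
t: 16.65
tcp_pos: [0.4985, -0.0779, 0.2438]
tool_rot: [3.141, -0.002, -0.158]
ft_force: [2.4, 0.6, 2.6]
grip_width: 0.0008
```

Run:
```python
from h import *
s=arm.observe();print(s['t'],s['tcp_pos'],s['tool_rot'],s['ft_force'],s['grip_width'])
im=arm.camera('wrist')[:215,80:300];sc=arm.camera('top')[195:225,215:275]
cv2.imwrite('pics/w7.png',np.vstack([cv2.resize(im,(420,410)),cv2.resize(sc,(420,189),interpolation=3)]))
```

```text
16.65 [ 0.49846724 -0.07788954  0.24380632] [ 3.14118296e+00 -2.43485988e-03 -1.57710630e-01] [2.41609101 0.56585646 2.57539111] 0.0007828746665592811
```

View pics/w7.png

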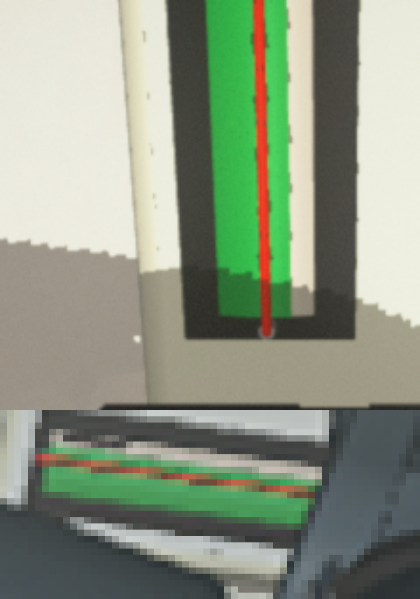

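Green is now under the wire but off centre: its rear edge is about 6 mm behind the wire, roughly -0.2 rad. One short stroke of about 5.5 mm should centre it.

send_rows(
  series=[
    [0, 0, 1, 0],
    [-1.5, 0.24, 0, 0],
    [0, 0, -0.5, 0],
    [0, 0, -0.3, 0],
    [0, 0, -0.2, 0],
    [0, 0, 0, 0],
    [0.3, -0.05, 0, 0],
    [0.25, -0.04, 0, 0],
  ],
)

```text
t: 17.75
tcp_pos: [0.4885, -0.0761, 0.2439]
tool_rot: [-3.142, -0.001, -0.158]
ft_force: [-0.1, 1.1, 4.4]
grip_width: 0.0003
```

send_rows(
  series=[
    [0, 0, 0, 0],
    [0, 0, 1, 0],
    [0, 0, 2, 0],
    [0, -2, 3, 0],
    [0, 0, 0, 0],
  ],
)

```text
t: 18.38
tcp_pos: [0.4889, -0.0973, 0.3058]
tool_rot: [3.14, -0.006, -0.159]
ft_force: [0.2, -0.6, -0.2]
grip_width: 0.0007
```

Run:
```python
from h import *
s=arm.observe();print(s['t'],s['tcp_pos'],s['tool_rot'],s['ft_force'],s['grip_width'])
im=arm.camera('wrist');cv2.imwrite('pics/w8r.png',im);im=im[:230,120:380];sc=arm.camera('top');cv2.imwrite('pics/t8.png',sc);sc=sc[195:225,215:275]
cv2.imwrite('pics/w8.png',np.vstack([cv2.resize(im,(452,400)),cv2.resize(sc,(452,189),interpolation=3)]))
```

```text
18.375 [ 0.4889395  -0.09734916  0.30576244] [ 3.13967678 -0.00552439 -0.15888489] [ 0.1882979  -0.58092868 -0.24440063] 0.0006800052940800508
```

View pics/w8.png

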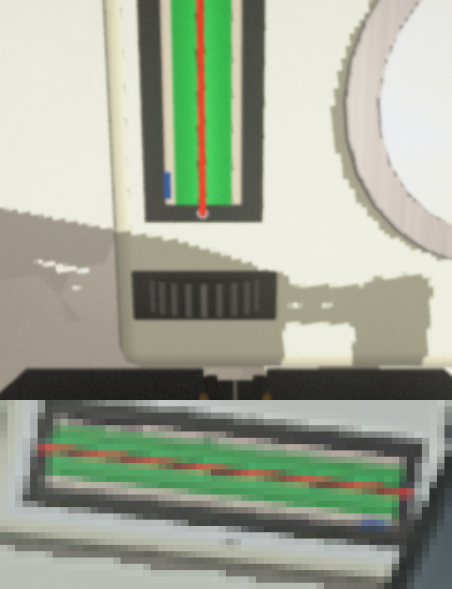

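The green band is centred under the wire in both views: wrist rows 0-205 of the crop, and the top crop with equal margins on each side. On to the shaker.

send_rows(
  series=[
    [0.5, -3, 1.5, 0.8],
    [0.5, -4.8, 1.5, 0.9],
    [0.5, -5, 1.5, 0.9],
    [0.5, -5, 1.5, 0.9],
    [0.5, -5, 1.5, 0.9],
    [0.4, -4.5, 1.5, 0.8],
    [0, 0, 0, 0],
  ],
  gripper=6,
)

```text
t: 19.35
tcp_pos: [0.5172, -0.3722, 0.3933]
tool_rot: [3.139, 0.001, 0.747]
ft_force: [0.1, 0.8, -0.0]
grip_width: 0.0577
```

Run:
```python
from h import *
s=arm.observe();print(s['t'],s['tcp_pos'],s['tool_rot'],s['ft_force'],s['grip_width'])
im=arm.camera('wrist');cv2.imwrite('pics/w9.png',cv2.resize(im,(768,576),interpolation=3))
for q,z in [('cap_grip',.116),('shaker',0)]:
    print(q,[(round(r['p'],2),np.round(r['centre'],1),atz('wrist',r['centre'],z).round(4)) for r in arm.pinpoint(q,'wrist')[:2]])
```

```text
19.35 [ 0.51718379 -0.37216382  0.39329813] [3.13944253e+00 5.06036954e-04 7.46907300e-01] [ 0.09310778  0.82551817 -0.03341544] 0.05765687598421541
cap_grip [(0.7, array([259.7, 121.3]), array([ 0.4838, -0.3253,  0.116 ]))]
shaker [(0.79, array([258.4, 115.2]), array([ 0.4831, -0.3234,  0.    ]))]
```

View pics/w9.png

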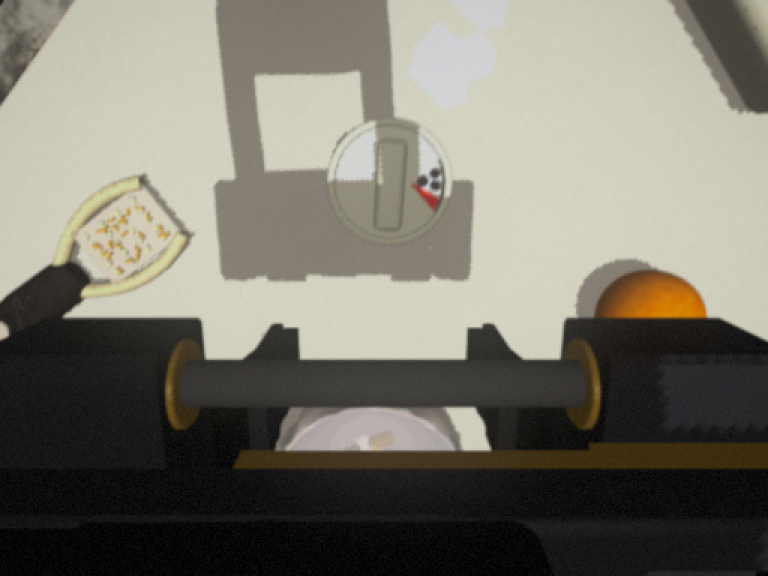

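Run:
```python
from h import *
from scipy.spatial.transform import Rotation as Ro
im=cv2.imread('pics/w9.png')
s=arm.observe();R=Ro.from_euler('xyz',s['tool_rot']).as_matrix()
print(atz('wrist',(260.7,122.8),.128),atz('wrist',(260.3,120.5),.104), s['tcp_pos']+R@[0,0,.164])
cv2.imwrite('pics/w9c.png',cv2.resize(im[100:260,310:470],(640,640),interpolation=3)[:600])
```

```text
[ 0.48439582 -0.32448299  0.128     ] [ 0.48409914 -0.32398955  0.104     ] [ 0.51615951 -0.36714749  0.22785301]
```

View pics/w9c.png

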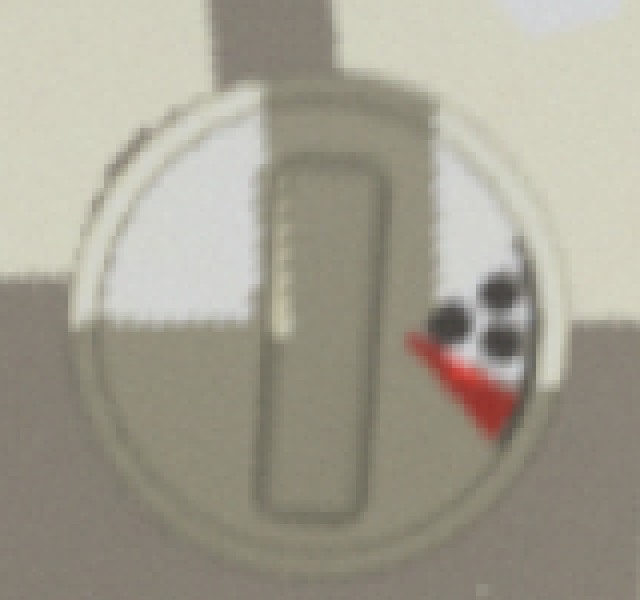

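send_rows(
  series=[
    [-1.6, 2.4, 0, -0.3],
    [-1.7, 2.4, -2, 0],
    [0, 0, -3, 0],
    [0, 0, -2, 0],
    [0, 0, 0, 0],
  ],
  gripper=4,
)

```text
t: 20.12
tcp_pos: [0.4835, -0.3188, 0.3216]
tool_rot: [-3.135, 0.001, 0.699]
ft_force: [-0.1, 0.3, -0.3]
grip_width: 0.0403
```

Run:
```python
from h import *
s=arm.observe();print(s['t'],s['tcp_pos'],s['tool_rot'],s['ft_force'],s['grip_width'])
im=arm.camera('wrist');cv2.imwrite('pics/w10.png',cv2.resize(im,(768,576),interpolation=3))
```

```text
20.125 [ 0.48345353 -0.31875383  0.32157736] [-3.13486428e+00  5.15598981e-04  6.99023999e-01] [-0.09660719  0.2890606  -0.2535712 ] 0.04032356669561909
```

View pics/w10.png

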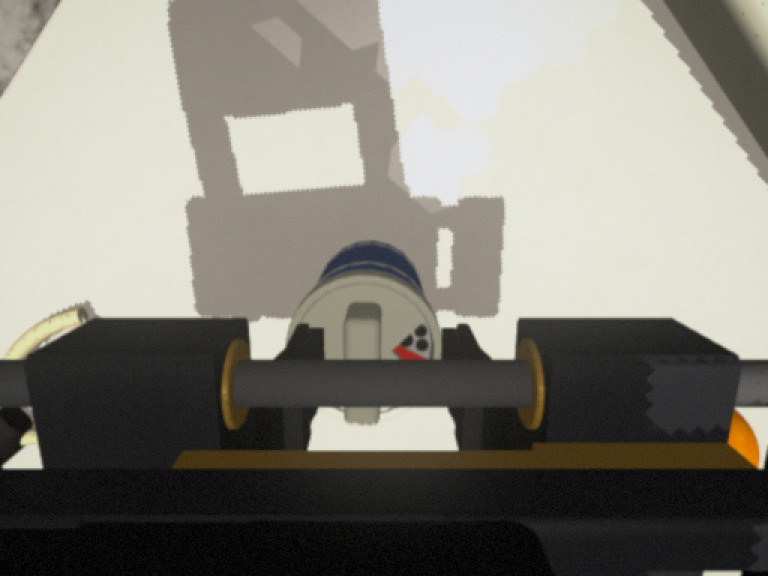

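send_rows(
  series=[
    [0, 0, 0, 0],
    [0, 0, 0, 0],
  ],
)

```text
t: 20.42
tcp_pos: [0.4844, -0.3211, 0.3247]
tool_rot: [3.14, -0.0, 0.698]
ft_force: [-0.4, -0.8, -0.4]
grip_width: 0.0398
```

Run:
```python
from h import *
from scipy.spatial.transform import Rotation as Ro
s=arm.observe();print(s['t'],s['tcp_pos'],s['tool_rot'])
im=arm.camera('wrist');cv2.imwrite('pics/w11.png',cv2.resize(im[180:300,170:330],(800,600),interpolation=3))
R=Ro.from_euler('xyz',s['tool_rot']).as_matrix()
print(atz('wrist',(241.7,242),.128), s['tcp_pos']+R@[0,0,.164])
```

```text
20.425 [ 0.48435115 -0.32105961  0.32466644] [ 3.13991673e+00 -1.73317352e-04  6.97835243e-01]
[ 0.48636888 -0.33262334  0.128     ] [ 0.48454954 -0.32125194  0.16066667]
```

View pics/w11.png

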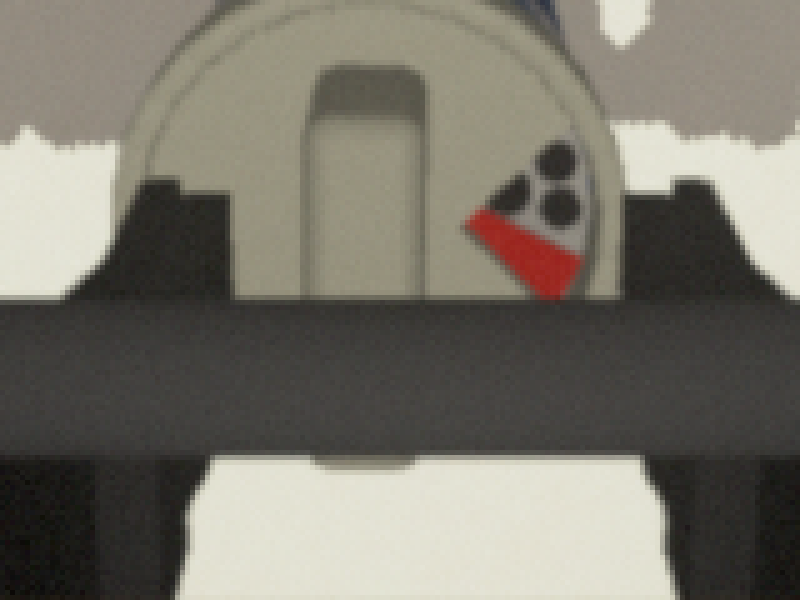

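Now that the arm has settled, the fin is 6 mm off the jaw centre. It is at about (0.485,-0.331), which agrees with the top view. Correcting, then descending.

send_rows(
  series=[
    [0, -0.5, 0, 0],
    [0, -0.5, -1, 0],
    [0, 0, -1, 0],
    [0, 0, -1, 0],
    [0, 0, -0.5, 0],
    [0, 0, 0, 0],
    [0, 0, 0, 0],
  ],
)

```text
t: 21.35
tcp_pos: [0.4842, -0.3311, 0.2889]
tool_rot: [3.141, -0.0, 0.698]
ft_force: [-0.1, -0.1, 0.8]
grip_width: 0.0396
```

send_rows(
  series=[
    [0, 0, 0, 0],
    [0, 0, 0, 0],
    [0, 0, 0, 0],
    [0, 0, 0, 0],
  ],
  gripper=0.8,
  force=15,
)

```text
t: 21.85
tcp_pos: [0.484, -0.3312, 0.2889]
tool_rot: [3.141, 0.001, 0.698]
ft_force: [-0.1, -0.1, -0.1]
grip_width: 0.0142
```

Run:
```python
from h import *
s=arm.observe();print(s['t'],s['tcp_pos'],s['tool_rot'],s['ft_force'],s['torque'],s['grip_width'])
im=arm.camera('wrist');cv2.imwrite('pics/w12.png',cv2.resize(im[180:300,170:330],(800,600),interpolation=3))
```

```text
21.85 [ 0.48402124 -0.33120116  0.28886848] [3.14135218e+00 5.20556069e-04 6.97950866e-01] [-0.07859703 -0.1054211  -0.12681913] [-0.11185125 -0.01078533 -0.01074139] 0.014247157392912217
```

View pics/w12.png

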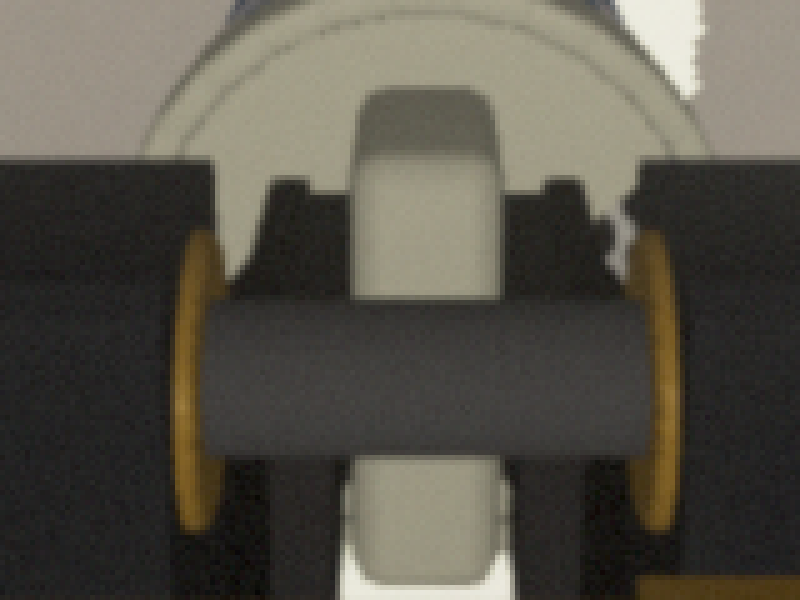

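send_rows(
  series=[
    [0, 0, 0, -0.4],
    [0, 0, 0, -0.7],
    [0, 0, 0, -0.8],
    [0, 0, 0, -0.8],
    [0, 0, 0, -0.8],
    [0, 0, 0, -0.8],
    [0, 0, 0, -0.7],
    [0, 0, 0, 0],
  ],
)

```text
t: 22.9
tcp_pos: [0.4843, -0.3312, 0.2888]
tool_rot: [3.141, -0.001, -0.174]
ft_force: [0.9, 0.1, -0.5]
grip_width: 0.0135
```

send_rows(
  series=[
    [0, 0, 0, 0],
    [0, 0, 0, 0],
  ],
)

```text
t: 23.15
tcp_pos: [0.4843, -0.3312, 0.2889]
tool_rot: [3.141, -0.001, -0.174]
ft_force: [1.8, -0.7, 0.1]
grip_width: 0.0137
```

Run:
```python
from h import *
s=arm.observe();print(s['t'],s['tcp_pos'],s['tool_rot'],s['ft_force'],s['torque'],s['grip_width'])
im=arm.camera('wrist');tp=arm.camera('top')[180:240,350:430];sc=arm.camera('scene')
cv2.imwrite('pics/w13.png',np.vstack([cv2.resize(im[180:300,170:330],(400,300)),cv2.resize(tp,(400,300),interpolation=3)]))
```

```text
23.15 [ 0.48428993 -0.3311833   0.28887335] [ 3.14127116e+00 -8.17359915e-04 -1.74127267e-01] [ 1.81952416 -0.65764605  0.13324925] [-0.11889065 -0.39188978  0.01570742] 0.013670315736581118
```

View pics/w13.png

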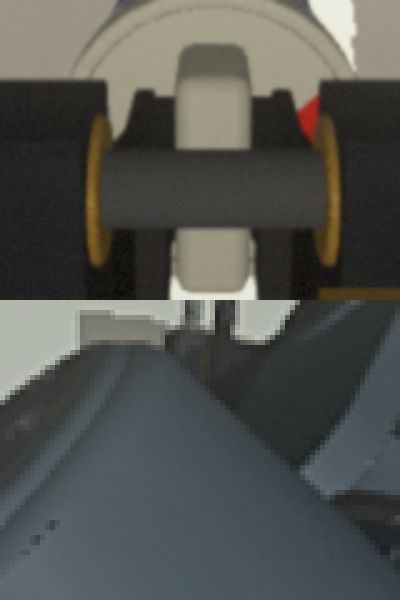

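send_rows(
  series=[
    [0, 0, 0, 0],
    [0, 0, 0, 0],
    [0, 0, 0, 0],
  ],
  gripper=4,
)

```text
t: 23.68
tcp_pos: [0.4839, -0.331, 0.2886]
tool_rot: [-3.141, 0.001, -0.175]
ft_force: [-0.3, 0.4, 0.4]
grip_width: 0.0353
```

send_rows(
  series=[
    [0, 0, 2, 0],
    [0, 0, 3, 0],
    [-0.3, -2, 3, 0],
    [-0.3, -2, 1, 0],
    [0, 0, 0, 0],
    [0, 0, 0, 0],
  ],
)

```text
t: 24.42
tcp_pos: [0.4776, -0.3706, 0.3771]
tool_rot: [-3.139, 0.003, -0.176]
ft_force: [0.2, 0.5, 1.1]
grip_width: 0.0406
```

Run:
```python
from h import *
s=arm.observe();print(s['t'],s['tcp_pos'],s['tool_rot'],s['ft_force'],s['torque'],s['grip_width'])
im=arm.camera('wrist');cv2.imwrite('pics/w14r.png',im)
cv2.imwrite('pics/w14.png',cv2.resize(im[40:220,170:350],(600,600),interpolation=3))
```

```text
24.425 [ 0.47756023 -0.37059011  0.37714792] [-3.13896615e+00  2.73459816e-03 -1.75637321e-01] [0.22304864 0.52718284 1.08081633] [ 0.00296015 -0.07844523  0.01818572] 0.04056110338223459
```

View pics/w14.png

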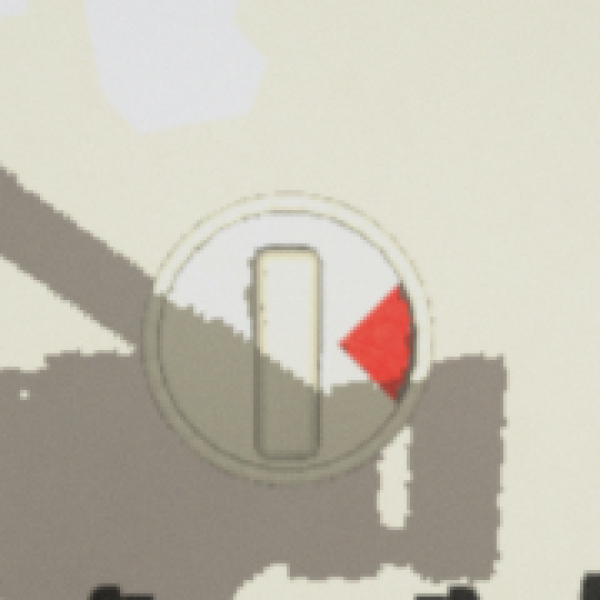

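Run:
```python
import cv2
im=cv2.imread('pics/w14r.png')
c=im[118:168,265:305];cv2.imwrite('pics/w14z.png',cv2.resize(c,(480,600),interpolation=0))
```

```text
(no output)
```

View pics/w14z.png

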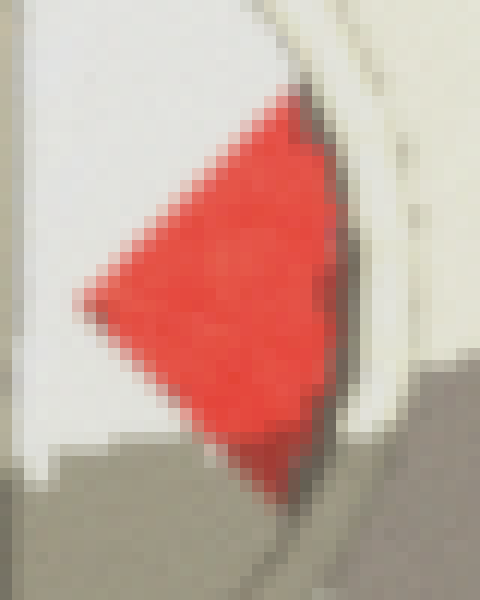

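Only red shows, but the hole pattern hints the patch may extend further clockwise. I'll turn on a bit to find its other edge, so that I can centre on it.

send_rows(
  series=[
    [0.3, 2, -1, 0],
    [0.3, 2, -2, 0],
    [0, 0, -3, 0],
    [0, 0, -2.5, 0],
    [0, 0, -0.5, 0],
    [0, 0, 0, 0],
  ],
)

```text
t: 25.22
tcp_pos: [0.4842, -0.3298, 0.2883]
tool_rot: [-3.14, 0.001, -0.174]
ft_force: [1.0, -0.5, 0.4]
grip_width: 0.04
```

send_rows(
  series=[
    [0, 0, 0, 0],
    [0, 0, 0, 0],
    [0, 0, 0, 0],
    [0, 0, 0, 0],
  ],
  gripper=0.8,
)

```text
t: 25.72
tcp_pos: [0.4843, -0.3312, 0.289]
tool_rot: [3.141, -0.001, -0.175]
ft_force: [0.7, -0.8, 0.1]
grip_width: 0.0139
```

send_rows(
  series=[
    [0, 0, 0, -0.5],
    [0, 0, 0, -0.8],
    [0, 0, 0, -0.8],
    [0, 0, 0, -0.4],
    [0, 0, 0, 0],
  ],
)

```text
t: 26.35
tcp_pos: [0.4843, -0.3315, 0.289]
tool_rot: [3.141, -0.002, -0.611]
ft_force: [0.5, 0.2, 0.6]
grip_width: 0.0136
```

send_rows(
  series=[
    [0, 0, 0, 0],
    [0, 0, 0, 0],
    [0, 0, 0, 0],
  ],
  gripper=4,
)

```text
t: 26.72
tcp_pos: [0.484, -0.3309, 0.2886]
tool_rot: [-3.141, 0.001, -0.611]
ft_force: [-0.2, -0.5, -0.5]
grip_width: 0.0352
```

send_rows(
  series=[
    [0, 0, 2, 0],
    [0, 0, 3, 0],
    [-1, -1.8, 3, 0],
    [-1, -1.8, 1, 0],
    [0, 0, 0, 0],
    [0, 0, 0, 0],
  ],
)

```text
t: 27.48
tcp_pos: [0.4636, -0.3667, 0.3773]
tool_rot: [-3.14, 0.003, -0.612]
ft_force: [0.0, 0.8, -0.9]
grip_width: 0.0404
```

Run:
```python
from h import *
s=arm.observe();print(s['t'],s['tcp_pos'],s['tool_rot'],s['ft_force'],s['torque'],s['grip_width'])
im=arm.camera('wrist');cv2.imwrite('pics/w15r.png',im)
cv2.imwrite('pics/w15.png',cv2.resize(im[40:220,170:350],(600,600),interpolation=3))
```

```text
27.475 [ 0.46362124 -0.36670326  0.37729093] [-3.14035261e+00  3.10801215e-03 -6.12088507e-01] [ 0.01878036  0.80790569 -0.89596039] [-0.00097365 -0.10654741  0.02206849] 0.04043373569366713
```

View pics/w15.png

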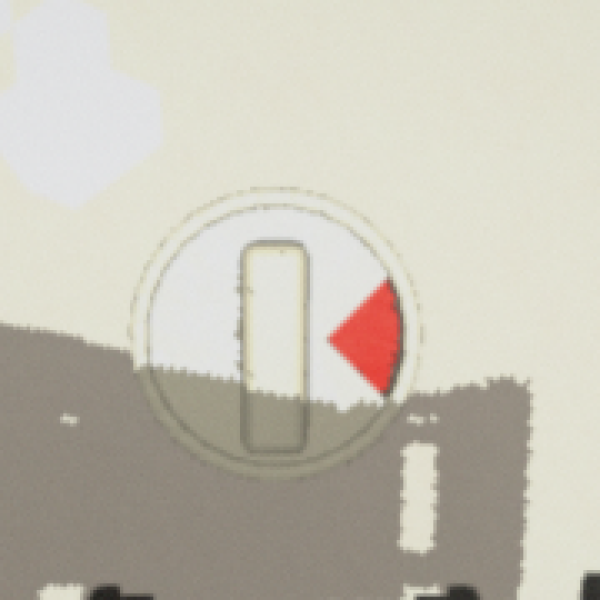

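```bash
cat > c.py <<'E'
from h import *
from scipy.spatial.transform import Rotation as Ro
c=cam('wrist');M=c['mount']
def f(px,z,tcp,rot):
    R=Ro.from_euler('xyz',rot).as_matrix();o=R@M[:3,3]+np.array(tcp);d=R@M[:3,:3]@np.linalg.inv(c['intrinsics'])@[px[0],px[1],1.]
    return (o+d*(z-o[2])/d[2])[:2]
A=lambda v:np.degrees(np.arctan2(v[1],v[0])).round(1)
p15=([.46362,-.36670,.37729],[-3.14035,.0031,-.6121])
C=f((252.8,139.6),.104,*p15);print('C15',C)
p14=([.47756,-.37059,.37715],[-3.13897,.00273,-.17564]);print('C14',f((170+288/3.333,40+338/3.333),.104,*p14))
p11=([.48435,-.32106,.32467],[3.13992,-.0002,.69784])
h=np.array([f((170+x/5,180+y/5),.092,*p11) for x,y in [(557,160),(560,208),(508,195)]])
for CC in (C,np.array([.4843,-.3312])):
    print('w11 holes r',np.linalg.norm(h-CC,axis=1).round(4),'az',[A(v-CC) for v in h],A(h.mean(0)-CC))
    e=[f((170+x/5,180+y/5),.092,*p11) for x,y in [(580,255)]];print('red edge',[A(v-CC) for v in e])
# w9 (maybe in motion): relative
p9=([.51718,-.37216,.39330],[3.13944,.0005,.7469])
C9=f(((310+320/4)/1.5,(100+330/4)/1.5),.104,*p9)
h9=np.array([f(((310+x/4)/1.5,(100+y/4)/1.5),.092,*p9) for x,y in [(450,322),(502,292),(502,342)]])
print('w9 C',C9,np.linalg.norm(h9-C9,axis=1).round(4),[A(v-C9) for v in h9],A(h9.mean(0)-C9))
E
python3 c.py
```

```text
C15 [ 0.48652954 -0.33160751]
C14 [ 0.48608256 -0.33054278]
w11 holes r [0.0248 0.0243 0.0174] az [np.float64(56.5), np.float64(40.7), np.float64(47.1)] 48.3
red edge [np.float64(26.7)]
w11 holes r [0.0257 0.0257 0.0187] az [np.float64(51.9), np.float64(36.8), np.float64(41.2)] 43.5
red edge [np.float64(24.1)]
w9 C [ 0.48453853 -0.32972261] [0.018  0.0254 0.0252] [np.float64(44.2), np.float64(52.9), np.float64(37.7)] 45.0
```

send_rows(
  series=[
    [1, 1.8, -1, 0],
    [1, 1.8, -2, 0],
    [0, 0, -3, 0],
    [0, 0, -2.5, 0],
    [0, 0, -0.5, 0],
    [0, 0, 0, 0],
  ],
)

```text
t: 28.28
tcp_pos: [0.4845, -0.3298, 0.2883]
tool_rot: [-3.141, 0.002, -0.61]
ft_force: [-0.8, -1.1, 0.0]
grip_width: 0.0402
```

send_rows(
  series=[
    [0, 0, 0, 0],
    [0, 0, 0, 0],
    [0, 0, 0, 0],
    [0, 0, 0, 0],
  ],
  gripper=0.8,
)

```text
t: 28.78
tcp_pos: [0.4842, -0.3313, 0.289]
tool_rot: [3.142, -0.001, -0.612]
ft_force: [1.2, -0.7, 0.6]
grip_width: 0.0133
```

Run:
```python
from h import *
s=arm.observe();print(s['t'],s['ft_force'].round(2),s['torque'].round(4))
```

```text
28.775 [ 1.18 -0.72  0.56] [-0.0527 -0.0757 -0.0109]
```

send_rows(
  series=[
    [0, 0, -0.1, 0],
    [0, 0, -0.05, 0],
    [0, 0, 0, 0],
  ],
)

```text
t: 29.15
tcp_pos: [0.4843, -0.3313, 0.2888]
tool_rot: [3.141, -0.002, -0.612]
ft_force: [-0.9, 0.8, 7.8]
grip_width: 0.0138
```

Run:
```python
from h import *
s=arm.observe();print(s['t'],s['tcp_pos'],s['tool_rot'],s['ft_force'].round(2),s['torque'].round(4),s['grip_width'])
```

```text
29.15 [ 0.48431749 -0.33129942  0.28882075] [ 3.14134759e+00 -1.77892694e-03 -6.11500049e-01] [-0.9   0.8   7.81] [ 0.1484  0.134  -0.0174] 0.013835090294130695
```

Pressing down with about 8 N holds the body still. The stop at -0.6 rad should show as a jump in torque, so I'll use it as a reference.

send_rows(
  series=[
    [0, 0, 0, -0.4],
    [0, 0, 0, -0.8],
    [0, 0, 0, -0.8],
    [0, 0, 0, -0.6],
    [0, 0, 0, -0.4],
  ],
)

```text
t: 29.78
tcp_pos: [0.4845, -0.3317, 0.2888]
tool_rot: [-3.141, -0.003, -1.137]
ft_force: [-0.3, -0.1, 7.4]
grip_width: 0.0138
```

Run:
```python
from h import *
s=arm.observe();print(s['t'],s['tool_rot'][2],s['ft_force'].round(2),s['torque'].round(4),s['q'][5],s['joint_efforts'][5])
```

```text
29.775 -1.1369245651061344 [-0.34 -0.12  7.35] [0.0399 0.1113 0.0815] 0.34687281290950683 -0.23006209172308445
```

send_rows(
  series=[
    [0, 0, 0, -0.3],
    [0, 0, 0, -0.3],
  ],
)

```text
t: 30.02
tcp_pos: [0.4845, -0.3317, 0.2888]
tool_rot: [-3.141, -0.003, -1.241]
ft_force: [0.2, -0.4, 7.8]
grip_width: 0.0137
```

Run:
```python
from h import *
s=arm.observe();print(s['t'],s['tool_rot'][2],s['ft_force'].round(2),s['torque'].round(4),s['q'][5],s['joint_efforts'][5])
```

```text
30.025 -1.2409236572240596 [ 0.16 -0.38  7.76] [0.0206 0.1581 0.0737] 0.45084513844693114 -0.1797265699133277
```

send_rows(
  series=[
    [0, 0, 0, -0.2],
    [0, 0, 0, -0.2],
  ],
)

```text
t: 30.28
tcp_pos: [0.4844, -0.3318, 0.2888]
tool_rot: [-3.141, -0.003, -1.31]
ft_force: [0.1, -0.5, 6.9]
grip_width: 0.0142
```

Run:
```python
from h import *
s=arm.observe();print(s['t'],s['tool_rot'][2],s['ft_force'].round(2),s['torque'].round(4),s['q'][5],s['joint_efforts'][5])
```

```text
30.275 -1.310200965092444 [ 0.08 -0.49  6.92] [0.0067 0.1916 0.0841] 0.5200919661241824 -0.08715315023437142
```

send_rows(
  series=[
    [0, 0, 0, -0.2],
    [0, 0, 0, -0.2],
  ],
)

```text
t: 30.52
tcp_pos: [0.4844, -0.3317, 0.2888]
tool_rot: [-3.14, -0.003, -1.38]
ft_force: [-0.6, 0.3, 7.2]
grip_width: 0.0142
```

Run:
```python
from h import *
s=arm.observe();print(s['t'],s['tool_rot'][2],s['ft_force'].round(2),s['torque'].round(4),s['q'][5],s['joint_efforts'][5])
```

```text
30.525 -1.3799827518940728 [-0.56  0.27  7.22] [0.0199 0.2367 0.1111] 0.5898763094813916 -0.0868028774857521
```

send_rows(
  series=[
    [0, 0, 0, 0.4],
    [0, 0, 0, 0.6],
  ],
)

```text
t: 30.78
tcp_pos: [0.4844, -0.3316, 0.2888]
tool_rot: [-3.141, -0.002, -1.202]
ft_force: [-1.5, 0.4, 7.6]
grip_width: 0.0138
```

Run:
```python
from h import *
s=arm.observe();print(s['t'],s['tool_rot'][2],s['ft_force'].round(2),s['torque'].round(4),s['q'][5],s['joint_efforts'][5])
```

```text
30.775 -1.201686366143666 [-1.5   0.37  7.61] [0.1258 0.1523 0.0197] 0.41133157295598033 0.5814831890165806
```

send_rows(
  series=[
    [0, 0, 0, 0.6],
    [0, 0, 0, 0.4],
    [0, 0, 0, 0],
  ],
)

```text
t: 31.15
tcp_pos: [0.4843, -0.3314, 0.2888]
tool_rot: [-3.141, -0.002, -1.03]
ft_force: [-0.3, 1.2, 8.6]
grip_width: 0.0137
```

Run:
```python
from h import *
s=arm.observe();print(s['t'],s['tool_rot'][2],s['ft_force'].round(2),s['torque'].round(4),s['q'][5],s['joint_efforts'][5])
```

```text
31.15 -1.029873701974605 [-0.26  1.17  8.58] [ 0.2343  0.1844 -0.045 ] 0.23956399306433798 -0.07468686439096928
```

send_rows(
  series=[
    [0, 0, 0, 0.3],
    [0, 0, 0, 0.4],
  ],
)

```text
t: 31.4
tcp_pos: [0.4842, -0.3313, 0.2888]
tool_rot: [-3.141, -0.001, -0.906]
ft_force: [-1.4, 1.3, 9.4]
grip_width: 0.0137
```

Run:
```python
from h import *
s=arm.observe();print(s['t'],s['tool_rot'][2],s['ft_force'].round(2),s['torque'].round(4),s['q'][5],s['joint_efforts'][5])
```

```text
31.4 -0.9060532085623354 [-1.43  1.26  9.41] [ 0.2493  0.2269 -0.0078] 0.11569836144120613 0.3740069456398487
```

send_rows(
  series=[
    [0, 0, 0, 0.4],
    [0, 0, 0, 0.34],
  ],
)

```text
t: 31.65
tcp_pos: [0.4841, -0.3312, 0.2888]
tool_rot: [3.142, -0.001, -0.777]
ft_force: [-1.3, 2.4, 9.1]
grip_width: 0.014
```

Run:
```python
from h import *
for i in range(3):
    s=arm.observe();print(s['t'],s['tool_rot'][2],s['ft_force'].round(2),s['torque'].round(4),s['q'][5],s['joint_efforts'][5])
```

```text
31.65 -0.7770456376991981 [-1.3   2.43  9.14] [ 0.2487  0.2345 -0.0571] -0.013277918106498624 0.2832402102649212
31.65 -0.7770456376991981 [-1.3   2.43  9.14] [ 0.2487  0.2345 -0.0571] -0.013277918106498624 0.2832402102649212
31.65 -0.7770456376991981 [-1.3   2.43  9.14] [ 0.2487  0.2345 -0.0571] -0.013277918106498624 0.2832402102649212
```

send_rows(
  series=[
    [0, 0, 0.15, 0],
    [0, 0, 0, 0],
  ],
)

```text
t: 31.9
tcp_pos: [0.484, -0.3311, 0.2889]
tool_rot: [3.142, 0.0, -0.779]
ft_force: [-1.4, 0.9, 2.0]
grip_width: 0.014
```

send_rows(
  series=[
    [0, 0, 0, 0],
    [0, 0, 0, 0],
    [0, 0, 0, 0],
  ],
  gripper=4,
)

```text
t: 32.28
tcp_pos: [0.4841, -0.3311, 0.2885]
tool_rot: [-3.142, 0.0, -0.779]
ft_force: [-0.2, 0.9, -1.0]
grip_width: 0.0354
```

send_rows(
  series=[
    [0, 0, 2, 0],
    [0, 0, 3, 0],
    [-1.4, -1.4, 3, 0],
    [-1.4, -1.4, 1, 0],
    [0, 0, 0, 0],
    [0, 0, 0, 0],
  ],
)

```text
t: 33.02
tcp_pos: [0.4557, -0.3588, 0.3775]
tool_rot: [-3.141, 0.003, -0.78]
ft_force: [-0.1, 0.5, -1.4]
grip_width: 0.0398
```

Run:
```python
from h import *
s=arm.observe();print(s['t'],s['tcp_pos'],s['tool_rot'],s['ft_force'],s['torque'],s['grip_width'])
im=arm.camera('wrist');cv2.imwrite('pics/w16r.png',im)
cv2.imwrite('pics/w16.png',cv2.resize(im[40:220,170:350],(600,600),interpolation=3))
```

```text
33.025 [ 0.45571461 -0.35881958  0.37746621] [-3.14091180e+00  2.61554562e-03 -7.79747140e-01] [-0.05188537  0.48913289 -1.39010311] [ 0.01091968 -0.04488976  0.00111546] 0.039791652994710804
```

View pics/w16.png

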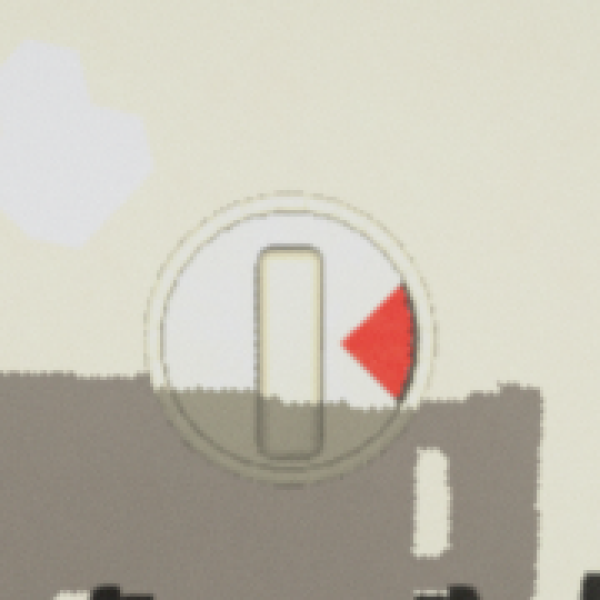

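Only red shows, and the fin is at yaw -0.78 rad. Both the stop reference and the hole geometry put the cap at about 0. Now I'll grip the fin and lift.

send_rows(
  series=[
    [1.4, 1.4, -1, 0],
    [1.4, 1.4, -2, 0],
    [0, 0, -3, 0],
    [0, 0, -2.5, 0],
    [0, 0, -0.5, 0],
    [0, 0, 0, 0],
  ],
)

```text
t: 33.83
tcp_pos: [0.4847, -0.33, 0.2881]
tool_rot: [-3.141, 0.001, -0.778]
ft_force: [0.6, 0.1, -0.4]
grip_width: 0.0403
```

send_rows(
  series=[
    [0, 0, 0, 0],
    [0, 0, 0, 0],
    [0, 0, 0, 0],
    [0, 0, 0, 0],
    [0, 0, 0, 0],
  ],
  gripper=0.8,
  force=30,
)

```text
t: 34.45
tcp_pos: [0.484, -0.3311, 0.289]
tool_rot: [-3.142, 0.0, -0.779]
ft_force: [-1.0, 0.0, 1.8]
grip_width: 0.014
```

send_rows(
  series=[
    [0, 0, 0.5, 0],
    [0, 0, 1, 0],
    [0, 0, 1.5, 0],
    [0, 0, 2, 0],
    [0, 0, 2.5, 0],
    [0, 0, 2.5, 0],
    [0, 0, 2, 0],
    [0, 0, 0, 0],
  ],
)

```text
t: 35.45
tcp_pos: [0.4844, -0.3313, 0.4114]
tool_rot: [3.142, -0.006, -0.779]
ft_force: [0.0, -0.1, -4.1]
grip_width: 0.0138
```

Run:
```python
from h import *
s=arm.observe();print(s['t'],s['tcp_pos'],s['tool_rot'],s['ft_force'],s['torque'],s['grip_width'])
im=arm.camera('scene');cv2.imwrite('pics/s17.png',cv2.resize(im[100:300,200:440],(720,600)))
```

```text
35.45 [ 0.48440126 -0.3313312   0.41137802] [ 3.14154219 -0.00560592 -0.77884653] [ 0.01783216 -0.07835486 -4.07435686] [-0.08633037 -0.05145259 -0.01332767] 0.013787506146489758
```

View pics/s17.png

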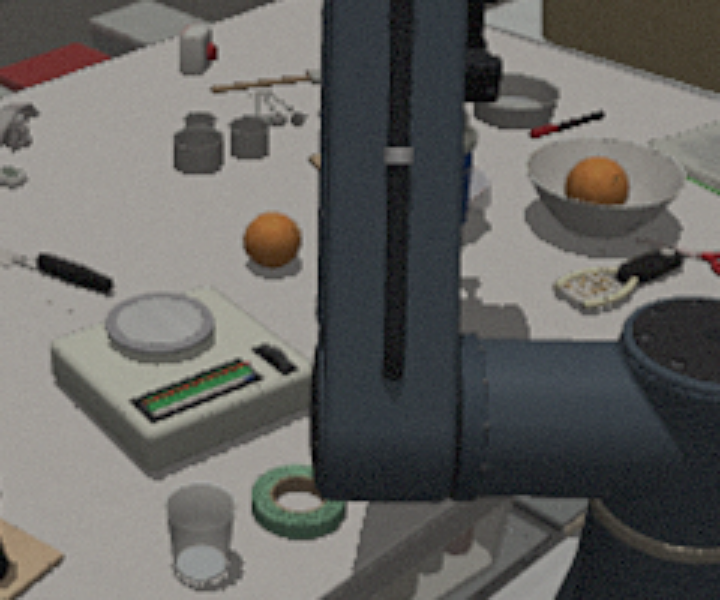

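send_rows(
  series=[
    [0.5, 1.3, 0, 0],
    [1.1, 3, 0, 0],
    [1.5, 4, 0, 0],
    [1.5, 4, 0, 0],
    [1.5, 4, 0, 0],
    [1.5, 4, 0, 0],
    [1.5, 4, 0, 0],
    [1.3, 3.6, 0, 0],
  ],
)

```text
t: 36.5
tcp_pos: [0.588, -0.0495, 0.4074]
tool_rot: [3.141, 0.003, -0.778]
ft_force: [0.4, -0.2, -3.5]
grip_width: 0.0137
```

send_rows(
  series=[
    [0.8, 2.4, 0, 0],
    [0.4, 1, 0, 0],
    [0, 0, 0, 0],
    [0, 0, 0, 0],
  ],
)

```text
t: 37.0
tcp_pos: [0.5998, -0.0189, 0.4084]
tool_rot: [3.141, 0.0, -0.78]
ft_force: [-0.0, -0.1, -3.5]
grip_width: 0.0138
```

Run:
```python
from h import *
s=arm.observe();print(s['t'],s['tcp_pos'],s['tool_rot'],s['ft_force'],s['torque'],s['grip_width'])
im=arm.camera('scene');w=arm.camera('wrist')
cv2.imwrite('pics/s18.png',np.hstack([cv2.resize(im[110:270,180:340],(400,400)),cv2.resize(w[100:340,130:370],(400,400))]))
```

```text
37.0 [ 0.59983522 -0.01885661  0.40839097] [ 3.14062400e+00  4.69944367e-04 -7.79712479e-01] [-0.039178   -0.08979669 -3.45206743] [-0.02701357  0.01584013 -0.02896572] 0.013771339235383616
```

View pics/s18.png

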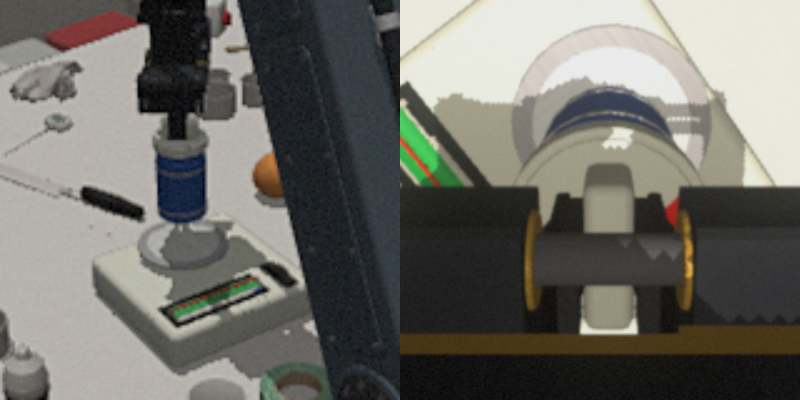

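Run:
```python
from h import *
yt=np.array([np.sin(-.7797),-np.cos(-.7797)])
e=atz('wrist',(257,114.5),.072)[:2];print(e, 'pan', e+.058*yt)
l=atz('wrist',((513-400)*.6+130,100+120*.6),.072);r=atz('wrist',((711-400)*.6+130,100+120*.6),.072);print(l,r,(l+r)/2)
```

```text
[0.64253956 0.02020648] pan [ 0.60176172 -0.02103874]
[0.56426955 0.02178749 0.072     ] [ 0.6453093  -0.05843135  0.072     ] [ 0.60478943 -0.01832193  0.072     ]
```

send_rows(
  series=[
    [0.1, -0.1, -1, 0],
    [0, 0, -1.5, 0],
    [0, 0, -1, 0],
    [0, 0, -0.5, 0],
    [0, 0, -0.2, 0],
    [0, 0, -0.2, 0],
    [0, 0, 0, 0],
  ],
)

```text
t: 37.98
tcp_pos: [0.6012, -0.019, 0.3649]
tool_rot: [-3.141, -0.0, -0.779]
ft_force: [0.3, 0.7, -2.8]
grip_width: 0.0141
```

send_rows(
  series=[
    [0, 0, -0.1, 0],
    [0, 0, -0.1, 0],
    [0, 0, -0.1, 0],
    [0, 0, 0, 0],
  ],
)

```text
t: 38.48
tcp_pos: [0.6011, -0.0191, 0.3616]
tool_rot: [3.141, 0.0, -0.779]
ft_force: [-0.8, -0.1, -2.8]
grip_width: 0.0139
```

send_rows(
  series=[
    [0, 0, -0.1, 0],
    [0, 0, 0, 0],
    [0, 0, -0.1, 0],
    [0, 0, 0, 0],
  ],
)

```text
t: 38.98
tcp_pos: [0.6011, -0.0191, 0.3599]
tool_rot: [-3.141, -0.0, -0.779]
ft_force: [-0.4, -0.3, -1.0]
grip_width: 0.0142
```

send_rows(
  series=[
    [0, 0, -0.1, 0],
    [0, 0, 0, 0],
    [0, 0, 0, 0],
  ],
)

```text
t: 39.35
tcp_pos: [0.6011, -0.0191, 0.3589]
tool_rot: [-3.141, -0.0, -0.779]
ft_force: [-0.6, 0.4, -0.8]
grip_width: 0.0142
```

send_rows(
  series=[
    [0, 0, -0.08, 0],
    [0, 0, 0, 0],
    [0, 0, 0, 0],
  ],
)

```text
t: 39.72
tcp_pos: [0.6011, -0.0191, 0.358]
tool_rot: [-3.141, -0.0, -0.779]
ft_force: [-0.8, 0.4, -0.8]
grip_width: 0.0143
```

send_rows(
  series=[
    [0, 0, 0, 0],
    [0, 0, 0, 0],
    [0, 0, 0, 0],
    [0, 0, 0, 0],
  ],
  gripper=4,
)

```text
t: 40.22
tcp_pos: [0.6011, -0.0191, 0.358]
tool_rot: [-3.142, -0.0, -0.779]
ft_force: [0.4, 0.4, -0.5]
grip_width: 0.0385
```

send_rows(
  series=[
    [0, 0, 1, 0],
    [0, 0, 2, 0],
    [0, 0, 3, 0],
    [1.5, -1.5, 3, 0],
    [-2, -2, 1, 0],
    [-2, -2, 0, 0],
    [0, 0, 0, 0],
    [0, 0, 0, 0],
  ],
)

```text
t: 41.22
tcp_pos: [0.5764, -0.0739, 0.4585]
tool_rot: [-3.141, -0.001, -0.779]
ft_force: [-0.5, 0.1, -0.5]
grip_width: 0.0398
```

Run:
```python
from h import *
s=arm.observe();print(s['t'],s['tcp_pos'],s['tool_rot'],s['ft_force'],s['grip_width'])
w=arm.camera('wrist');im=arm.camera('scene');t=arm.camera('top')
cv2.imwrite('pics/f1.png',np.hstack([cv2.resize(w,(533,400)),cv2.resize(im[150:270,190:270],(267,400))]))
cv2.imwrite('pics/f2.png',t)
```

```text
41.225 [ 0.57639209 -0.0739247   0.45846068] [-3.14059001e+00 -8.15165687e-04 -7.79179229e-01] [-0.536746    0.12951497 -0.52367332] 0.03979113847961472
```

View pics/f1.png

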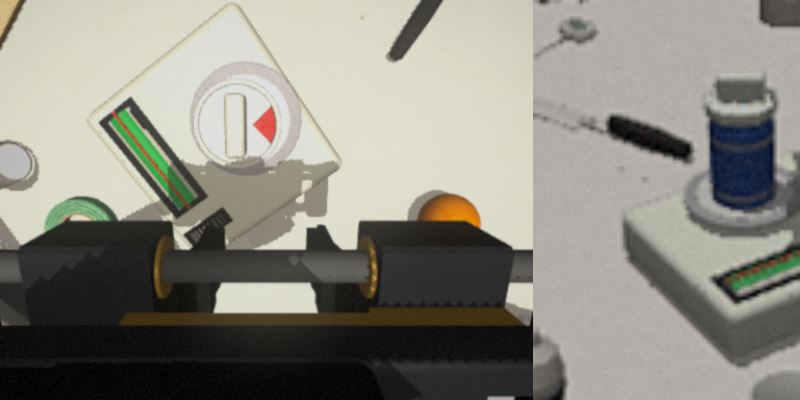

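View pics/f2.png

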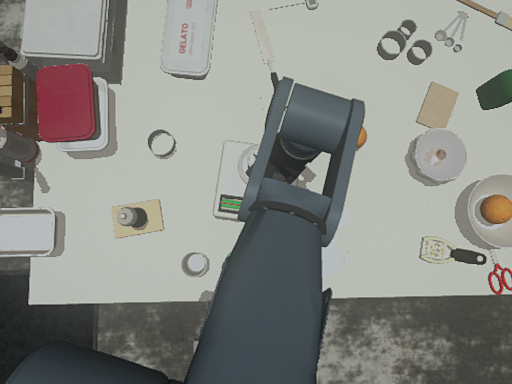

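The shaker stands upright on the pan showing only red, with the green band under the wire. The mill is on the board at (132,215) in the top view, and the orange, cutter and cup are where they were. Handing in.

Run:
```python
from plant import arm
print(arm.close_job(), arm.observe()['t'])
```

```text
the job is handed in; nothing more can be done
the job is handed in; nothing more can be done
```

I handed the job in at about 41 s of the 72 s allowed, with every step done in the order asked.

- **Pepper mill:** I moved it off the pan and stood it upright on the board left of the scale. It was still standing there in the last top view.
- **Zero setting:** I rolled the thumbwheel with a fingertip in three strokes while the pan was empty. The green band was centred under the red wire then, and the last pictures still showed green under the wire.
- **Cap:** I turned it until only red showed through the opening. Only red still showed after the shaker was on the pan.
- **Shaker:** I set it down slowly near the middle of the pan and let go. The scene view shows it upright, and the gripper was clear of it before I handed in.
- **Bystanders:** the cutter and cup look unmoved in the last top view. The arm hides most of the orange there, but it shows where it was in both that view and the wrist view.

**Less certain:**
- **Cap angle:** two checks disagreed slightly. Counting back from the stop gave about 0, while the hole positions gave between -0.07 rad and 0. The torque reading did not clearly show when the cap met its stop.
- **Pan centre:** the first estimates, from the top and wrist cameras, differed by up to about 9 mm. I used the close wrist-camera measurement, (0.602, -0.020).

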